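# Load the display carrier under the curing lamp and start it

### The job

Push the flat aluminium carrier along the bench with the fingertips, in between the guides and under the low curing lamp, until its front edge is fully home against the stop bar behind the lamp. The display window lies loose in the carrier's pocket and has to cure there: keep the carrier flat on the bench, never lifted or tipped, and do not touch the window or let it scrape the lamp. Once the carrier is home, and not before, press the start button on top of the lamp and let it go; leave everything else on the bench where it is.

Things in the scene. Friction and masses are not known exactly. Their poses are not given: they have to be found in the camera images.
- carrier: flat aluminium plate, loose on the bench: 150 mm long (its x), 100 wide (its y), 12 thick, 0.3 to 0.5 kg; origin at the centre of its underside, the centre of mass within 5 mm of it. +x points to the front edge (the end with the pocket), which goes in first. It starts to the robot's right, up to about 170 mm aside of the lamp's centre line and turned up to 0.5 rad from the lamp's axis
- front (a point): middle of the carrier's front edge at its underside, 75 mm along carrier +x from the carrier's origin
- rear (a point): middle of the carrier's rear edge at its underside, 75 mm along carrier -x from its origin; the rear 66 mm is plain plate 12 mm thick
- pocket (a point): centre of the floor of the carrier's open pocket, 30 mm along carrier +x from its origin and 6 above its underside. The pocket is 78 x 58 mm and 6 deep
- window: display window: white-framed dark screen 75 x 55 x 8 mm, 50 g, lying loose in the carrier's pocket with 1.5 mm play all round and standing 2 mm above the carrier's top (its top 14 mm above the bench); origin at the centre of its underside. Not to be touched
- lamp: curing lamp fixed to the bench: low white hood on two legs. Origin on the bench below the hood's middle, on the lane's centre line; +x is the way the carrier is pushed in (roughly world +y), +y points to the robot. Hood: x -35 to +35 mm, y -100 to +155, underside 18 mm above the bench, body 80 high, fins to 99 high. The stop bar stands behind it
- mouth (a point): middle of the lane's mouth on the bench, at lamp x = -95 mm; axes as the lamp's. Two guide bars, 10 mm high, leave a lane 106 mm wide (inner faces y -53 and +53) from lamp x = -60 mm to the stop; in front of that they flare out to 136 mm wide at the mouth (outer tips at y -76 and +76)
- stop (a point): middle of the stop bar's face at bench level, 45 mm along lamp +x from the lamp's origin; axes as the lamp's; bar 12 mm high. Home means that the front point lies here; the carrier's rear edge is then at lamp x = -105 mm, in the open, 70 mm in front of the hood's face
- start_top (a point): centre of the top of the start button, a round steel push button 26 mm across on a black housing on top of the hood at its end towards the robot, pressed straight down
- start (a joint): travel of the start button: 0 released, 0.006 m fully down; a spring returns it. Fully down takes 4.5 N
- scope_a: one of two black hand-held video-scope handles with a white screen head, 206 x 64 x 26 mm, lying on the blue mat; origin on the underside, 100 mm from the screen end. To be left alone
- scope_b: the other video-scope handle, the same size, on the blue mat. To be left alone
- glue: small amber bottle, 38 mm across and 85 tall, standing by the lamp's mouth on the side away from the robot; origin at its foot. To be left alone
- tape: paper tape ring lying flat, 68 mm across, 19 high; origin at the centre of its underside. To be left alone
- cup: small steel screw bowl, 60 mm across, 30 high; origin at the centre of its underside. To be left alone
- driver: screwdriver 160 mm long, lying; origin below its middle, handle towards its -x. To be left alone
- brush: brush 150 mm long, lying; origin below its middle, handle towards its -x. To be left alone
- tray: small black tray 110 x 85 x 22 mm of spare windows (standing to 29 mm); origin at the centre of its underside. To be left alone
Not all that is in view belongs to the job. Of the things shaped like the carrier, the aluminium one is meant.

How it is judged:
By the outcome, as a careful person would: the job done as asked, in the order asked, and still so for the second after the job is handed in, with the robot touching nothing.
It also fails if it takes over 72 s, if anything falls off the work surface, if the arm or the gripper's body presses on something with over 40 N, if the wrist force passes 120 N, or if a joint passes its speed limit or range.

### The arm

A 6-joint arm with a two-finger parallel gripper is mounted at the origin on the work surface. World frame = base frame: x ahead of the robot, y to its left, z up, the work surface at z = 0. Lengths are in m, angles in rad, forces in N, time in s.
With the tool pointing down it reaches from about 0.25 to 0.775 m from the base axis. Payload 4 kg.
Tool frame: the origin (TCP) lies at the very end of the fingers, on their centre line; the grasp point (between the pads) lies 19 mm behind it; z points along the fingers, y is the line along which they close (so a half turn about z gives the same grasp; the last joint's range is limited). The gripper opens to 94 mm and grips with 3 to 60 N. Pads are 16 mm wide; open, the fingers measure 119 mm over their backs; the gripper's body (75 mm by 177 mm) begins 78 mm behind the grasp point.
Start: joints at [-1.421, 0.087, 1.371, -0, 1.684, -0.103], TCP at [0.138, -0.533, 0.206] pointing down, gripper open.
Joint ranges: [-3.1, 3.1], [-0.76, 2.03], [0.27, 2.55], [-1.08, 4.22], [0.17, 2.65], [-2.57, 2.57]. Speed limits (rad/s): [2.79, 2.79, 3.14, 3.14, 3.14, 3.14].

### API

Orientations are given as [roll, pitch, yaw] about the fixed x, y, z axes, in that order (R = Rz(yaw) Ry(pitch) Rx(roll)).
In Python, from bench import robot, snapshot, finder gives the robot as it stands.
- The arm moves only by the tool drive_tool, never from a script. Its argument "deltas" is text: rows parted by semicolons, each of 7 numbers parted by spaces: the shift along the tool's x, y, z each as a share of 100 mm, from -1 to 1, then the turn, a rotation vector about the tool's x, y, z each as a share of 90 degrees, from -1 to 1, then the finger opening in mm, from 0 to 94. In form: tx ty tz rx ry rz gripper; .... A call has 1 to 5 rows; each row is the pose to reach, as a shift and turn from the pose commanded when the call began, along the tool's axes at that moment; what a row does not reach only later rows make up. A row lasts 1/10 s, in which the tool goes at most 50 mm and 8.59 degrees, less where a joint would pass 70% of its speed; a pose out of reach is approached as far as the arm can. A call with a number of a shift or a turn outside -1 to 1 is refused whole. A call with a gripper value outside its range is refused whole. The fingers move at their own pace and stop on an object; the grip force is fixed at half the most. Time passes only in rows, so rows that repeat a pose let the fingers close. It gives the time, the measured TCP pose, the force, the opening and the grip force at its end, in the units of the state.
- robot.get_obs(): the state, without advancing time (a new reading comes with each control period).
- snapshot(name): name is "scene" or "top" or "wrist"; returns a dict with "img" (384x512x3 uint8, red, green, blue), "fx", "fy", "cx", "cy" (pixels), "D" ([k1, k2, p1, p2, k3] as OpenCV has them; the pictures are not rectified), "T" (4x4, takes a point from camera to world coordinates); the wrist camera has in their place "hand_eye" (4x4, takes a point from camera to tool coordinates, whose origin is the TCP and whose axes are the flange's). Camera axes: x right, y up, looking along -z (the intrinsics and any distortion apply to the point x, -y, -z); pixel columns grow to the right and rows downward; lengths in m; the calibration is good to about 2 mm. A picture is of the moment at which its call begins: read the wrist's pose just before it. There is no depth.
- robot.close_job(): hands the job in; it is judged then, once.
Trained networks look in the newest picture that a camera, given by its name, has taken for a name from the list of things; names that differ only in an ending like _2 or _b are one class to them, and where a whole thing is asked for, a point or a joint stands for the part that bears it (a point fixed in the world has none). Each returns a list of dicts, best first, with "confidence" (0 to 1); they miss things now and then, are a little off and sometimes report something else, mostly with a low value. They report only what shows in the picture. A call takes as long as a camera call. They do not tell look-alikes from the thing itself.
- finder.look_for(camera, thing): "xy" ([column, row] in pixels, amid what is visible of it).
- finder.masks_of(camera, thing): "region" (384x512 bool, what is visible of it) and "xy" ([column, row] in pixels, amid what is visible of it).
- finder.landmark_of(camera, thing): "xy" ([column, row] in pixels: a listed point, or the origin of a listed thing).
The state is a dict: "time": time; "joint_positions": joint angles; "qvel": joint speeds; "joint_torque": joint torques, N m; "tool_pos": TCP position; "ee_rot": TCP orientation; "wrist_force": force on the tool from outside, world axes, zero at the start; "wrist_torque": the same for the moment, N m; "width": finger opening in m; "finger_force": force on a finger pad.
Only numpy, scipy, OpenCV 4.12 (cv2) and the standard library are available. Lean on these libraries where they do the work, as an engineer would, in place of code of your own. Each camera call takes 0.05 s, during which the arm holds its last target. There are 200 camera calls.

## Working session

There is one attempt and no reset: what is moved stays moved. The work goes in short steps, Python scripts to look and compute and a tool call to move; the robot and the scene stay as the last step left them, time stands still between calls to the robot, and variables do not carry over. Pictures are saved under pics/ and viewed, at most 12 in all, crops included, and the job is handed in when it is done.

Besides the shell and the picture viewer there is one more tool, called after "Request:" by a JSON object that holds its "api" and its "payload", one argument or row to a line. drive_tool: Moves the arm, as the interface text tells. Shift numbers are shares of 100 mm and turn numbers shares of 90 degrees, none past 1 either way. Its arguments: {"type":"object","properties":{"deltas":{"type":"string"}},"required":["deltas"]}

```bash
ls; mkdir -p pics; cat > h.py <<'E'
import numpy as np, cv2
from bench import robot, snapshot, finder
from scipy.spatial.transform import Rotation as R
def cam(name):
    o=robot.get_obs(); s=snapshot(name)
    if 'T' not in s:
        T=np.eye(4); T[:3,:3]=R.from_euler('xyz',o['ee_rot']).as_matrix(); T[:3,3]=o['tool_pos']
        s['T']=T@s['hand_eye']
    s['K']=np.array([[s['fx'],0,s['cx']],[0,s['fy'],s['cy']],[0,0,1.]])
    return s
def ray(s,xy):
    p=cv2.undistortPoints(np.array(xy,float).reshape(-1,1,2),s['K'],np.array(s['D'],float)).reshape(-1,2)
    d=np.c_[p[:,0],-p[:,1],-np.ones(len(p))]@s['T'][:3,:3].T
    return s['T'][:3,3],d
def onz(s,xy,z):
    c,d=ray(s,xy); return c+d*((z-c[2])/d[:,2])[:,None]
def tri(obs):
    A=np.zeros((3,3));b=np.zeros(3)
    for s,xy in obs:
        c,d=ray(s,xy); d=d[0]/np.linalg.norm(d[0]); P=np.eye(3)-np.outer(d,d); A+=P;b+=P@c
    x=np.linalg.solve(A,b); return x
def proj(s,X):
    X=np.atleast_2d(X); T=np.linalg.inv(s['T']); p=X@T[:3,:3].T+T[:3,3]
    p=p*[1,-1,-1]; q,_=cv2.projectPoints(p,np.zeros(3),np.zeros(3),s['K'],np.array(s['D'],float)); return q.reshape(-1,2)
def save(n,img): cv2.imwrite(f'pics/{n}.png',cv2.cvtColor(img,cv2.COLOR_RGB2BGR))
E
python3 - <<'E'
from h import *
S={n:cam(n) for n in('scene','top','wrist')}
save('both',np.vstack([S['top']['img'][:, :],]));save('scene',S['scene']['img'])
np.set_printoptions(precision=4,suppress=True)
for n in S: print(n,S[n]['T'][:3,3])
for t in ['carrier','front','rear','pocket','window','lamp','mouth','stop','start_top','glue','scope_a','tape','cup','driver','brush','tray']:
  for n in S:
    try:
      r=finder.landmark_of(n,t)[:3]
      print(t,n,[(np.round(a['xy'],1).tolist(),round(a['confidence'],2),onz(S[n],a['xy'],0.09 if t=='start_top' else 0)[0][:2].round(4).tolist()) for a in r])
    except Exception as e: print(t,n,e)
E
```

```text
pics
scene [1.1733 0.7164 0.9763]
top [ 0.312  -0.0554  1.5485]
wrist [ 0.2064 -0.5146  0.3842]
carrier scene [([207.6, 230.2], 0.96, [0.5999, -0.1368]), ([268.4, 148.2], 0.9, [0.1774, -0.3223]), ([379.3, 244.7], 0.68, [0.2822, 0.244])]
carrier top [([163.6, 250.9], 0.81, [0.273, 0.2565]), ([248.1, 229.4], 0.75, [0.3487, -0.069]), ([269.5, 165.8], 0.61, [0.5956, -0.1581])]
carrier wrist [([80.2, 99.5], 0.71, [0.1742, -0.3089])]
front scene [([230.5, 238.7], 0.9, [0.5735, -0.0641]), ([385.5, 263.1], 0.86, [0.3269, 0.2984]), ([263.6, 193.9], 0.8, [0.3665, -0.146])]
front top [([269.9, 220.7], 0.8, [0.3805, -0.154]), ([302.8, 294.5], 0.68, [0.0965, -0.2723]), ([154.9, 230.5], 0.67, [0.3516, 0.2901])]
front wrist [([50.6, 147.9], 0.57, [0.1061, -0.2784])]
rear scene [([297.6, 210.3], 0.92, [0.3447, -0.0174]), ([252.9, 153.6], 0.87, [0.2407, -0.3354]), ([188.0, 219.4], 0.78, [0.6142, -0.2142])]
rear top [([231.2, 229.0], 0.84, [0.3516, -0.004]), ([283.1, 165.9], 0.83, [0.5943, -0.2116]), ([173.8, 266.5], 0.81, [0.213, 0.2176])]
rear wrist [([114.1, 46.7], 0.56, [0.2435, -0.3399])]
pocket 
[... 1543 characters left out ...]
 0.1648]), ([191.8, 272.9], 0.58, [0.7331, -0.0358]), ([209.1, 227.1], 0.47, [0.5884, -0.1442])]
cup top [([235.6, 135.8], 0.48, [0.7186, -0.0272]), ([199.4, 131.6], 0.26, [0.7384, 0.1158]), ([340.5, 183.6], 0.2, [0.5199, -0.4355])]
cup wrist []
driver scene [([389.1, 304.4], 0.88, [0.4349, 0.3889])]
driver top [([132.4, 212.0], 0.7, [0.4247, 0.3779]), ([338.6, 182.5], 0.27, [0.5244, -0.4282])]
driver wrist []
brush scene [([153.6, 249.7], 0.77, [0.7612, -0.1786])]
brush top [([274.9, 127.0], 0.54, [0.7518, -0.1839])]
brush wrist []
tray scene [([191.2, 216.8], 0.66, [0.6001, -0.2169]), ([295.3, 333.1], 0.6, [0.6669, 0.2847])]
tray top [([154.6, 152.6], 0.96, [0.6572, 0.2928])]
tray wrist []
```

View pics/both.png

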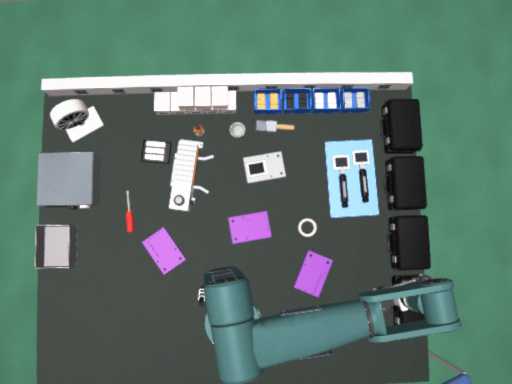

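View pics/scene.png

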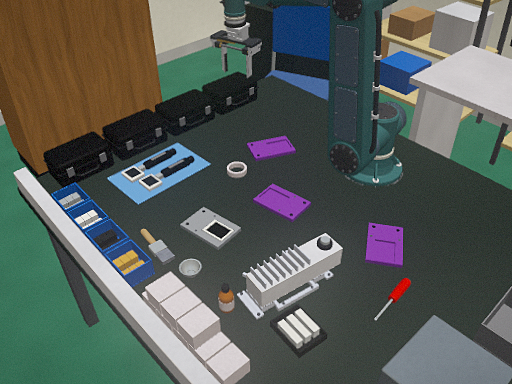

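The plates shaped like the carrier, in the top view, are three purple ones at about (250,227), (164,251) and (313,274), and the silver one at (264,167). The silver plate holds the dark window, so it is the carrier. The lamp is at (185,172), with the button at (179,200). I'll confirm this in one enlarged crop and work out the wrist camera geometry.

```bash
python3 - <<'E'
from h import *
np.set_printoptions(precision=4,suppress=True)
o=robot.get_obs();print(o['time'],o['tool_pos'],o['ee_rot'],o['wrist_force'])
s=cam('wrist');print(s['hand_eye'],s['fx'],s['cx'],s['cy'],s['D'])
print(onz(s,[[256,192],[0,0],[511,0],[0,383],[511,383]],0))
t=cam('top');print(t['fx'])
save('crop',cv2.resize(t['img'][115:225,160:300],None,fx=5,fy=5,interpolation=cv2.INTER_CUBIC))
for z,n in((t,'top'),(cam('scene'),'scene')):
  for m in finder.masks_of(n,'carrier'):
    c=max(cv2.findContours(m['region'].astype('uint8'),0,1)[0],key=len)
    w=onz(z,c.reshape(-1,2),.012)[:,:2]
    print(n,m['confidence'],m['xy'],cv2.minAreaRect((w*1000).astype(np.float32)))
E
```

```text
2.55 [ 0.1375 -0.5325  0.2055] [3.1415 0.     0.2528] [0.7735 0.0601 0.8317]
[[ 0.0005  0.9692  0.2462  0.0711]
 [ 1.     -0.0006  0.0004  0.    ]
 [ 0.0006  0.2462 -0.9692 -0.1798]
 [ 0.      0.      0.      1.    ]] 313.2107339294066 249.8722447237998 193.57992837718447 [-0.0828  0.      0.      0.      0.    ]
[[ 0.1156 -0.5461  0.    ]
 [ 0.2694 -0.1867  0.    ]
 [ 0.4263 -0.7855  0.    ]
 [-0.3186 -0.2095  0.    ]
 [-0.1018 -1.0597  0.    ]]
400.7583264483241
top 0.73 [162.0, 252.0] ((272.88861083984375, 253.64512634277344), (152.49305725097656, 104.45568084716797), 33.338191986083984)
top 0.65 [365.1, 164.7] ((547.4730834960938, -515.6380615234375), (67.54554748535156, 198.2620391845703), 89.20531463623047)
top 0.64 [270.7, 169.1] ((589.5685424804688, -137.44296264648438), (105.05413055419922, 155.94515991210938), 9.15652847290039)
top 0.55 [310.0, 273.1] ((175.3701629638672, -309.60150146484375), (106.6089096069336, 152.46055603027344), 65.2173843383789)
scene 0.9 [202.2, 225.1] ((591.017333984375, -135.70201110839844), (118.68989562988281, 159.82020568847656), 11.322856903076172)
scene 0.74 [280.7, 204.5] ((360.06829833984375, -69.22696685791016), (108.94922637939453, 155.5291290283203), 8.213091850280762)
scene 0.74 [269.9, 146.1] ((178.6331787109375, -308.881103515625), (119.31222534179688, 159.05679321289062), 67.16232299804688)
scene 0.64 [382.0, 245.5] ((281.7027282714844, 257.97259521484375), (165.8330078125, 105.8489761352539), 34.53647994995117)
```

View pics/crop.png

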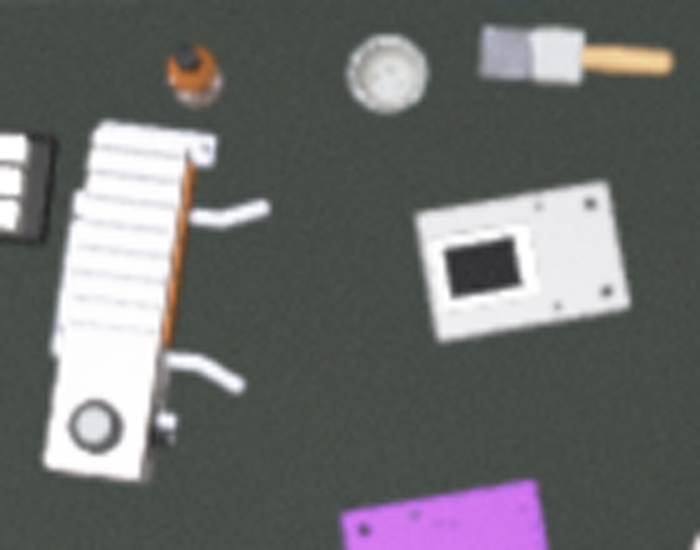

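The crop confirms it: the silver plate at crop (522,262) holds the framed window, and its front faces the lamp. The lamp's guide tips show at crop (268,207) and (243,383). Next I'll bring the wrist camera above the gap between carrier and mouth.

Request:
{"api": "drive_tool", "payload": {
  "deltas": "0.4 -0.3 -0.1 0 0 -0.1 60; 0.8 -0.6 -0.15 0 0 -0.2 60; 1 -0.72 -0.15 0 0 -0.3 60; 1 -0.72 -0.15 0 0 -0.38 60; 1 -0.72 -0.15 0 0 -0.42 60"
}}

```text
time: 3.3
tool_pos: [0.2172, -0.4371, 0.221]
ee_rot: [3.141, 0.001, 0.919]
wrist_force: [-0.1, -0.1, 0.7]
width: 0.0605
finger_force: 0.0
```

Request:
{"api": "drive_tool", "payload": {
  "deltas": "0.4 0 -0.1 0 0 -0.1 60; 0.7 0.03 -0.15 0 0 -0.2 60; 1 0.03 -0.15 0 0 -0.3 60; 1 0.03 -0.15 0 0 -0.38 60; 1 0.03 -0.15 0 0 -0.42 60"
}}

```text
time: 3.8
tool_pos: [0.2806, -0.3598, 0.2359]
ee_rot: [3.141, 0.001, 1.578]
wrist_force: [-1.3, -0.2, -0.2]
width: 0.0596
finger_force: 0.0
```

Request:
{"api": "drive_tool", "payload": {
  "deltas": "0.35 0.28 -0.1 0 0 0 60; 0.7 0.55 -0.15 0 0 0 60; 1 0.83 -0.15 0 0 0 60; 1 0.83 -0.15 0 0 0 60"
}}

```text
time: 4.2
tool_pos: [0.3652, -0.2573, 0.251]
ee_rot: [3.139, -0.001, 1.579]
wrist_force: [-0.4, -1.0, 0.1]
width: 0.0599
finger_force: 0.0
```

Request:
{"api": "drive_tool", "payload": {
  "deltas": "0.35 0.28 0 0 0 0 60; 0.7 0.55 0 0 0 0 60; 1 0.83 0 0 0 0 60; 1 0.83 0 0 0 0 60"
}}

```text
time: 4.6
tool_pos: [0.4474, -0.1577, 0.2501]
ee_rot: [3.141, -0.001, 1.578]
wrist_force: [-1.0, -0.3, 0.4]
width: 0.0599
finger_force: 0.0
```

Request:
{"api": "drive_tool", "payload": {
  "deltas": "0.35 0.28 0 0 0 0 60; 0.7 0.55 0 0 0 0 60; 1 0.83 0 0 0 0 60; 1 0.83 0 0 0 0 60"
}}

```text
time: 5.0
tool_pos: [0.53, -0.0584, 0.2494]
ee_rot: [-3.141, -0.001, 1.576]
wrist_force: [0.4, -0.0, -0.3]
width: 0.0601
finger_force: 0.0
```

Request:
{"api": "drive_tool", "payload": {
  "deltas": "0.35 0.28 0 0 0 0 60; 0.6 0.5 0 0 0 0 60; 0.6 0.5 0 0 0 0 60; 0.6 0.5 0 0 0 0 60"
}}

```text
time: 5.4
tool_pos: [0.578, -0.0016, 0.25]
ee_rot: [-3.14, 0.001, 1.572]
wrist_force: [-0.5, 0.3, 0.1]
width: 0.06
finger_force: 0.0
```

```bash
python3 - <<'E'
from h import *
np.set_printoptions(precision=4,suppress=True)
s=cam('wrist');save('w1',s['img']);np.save('T1',s['T'])
for t,z in [('carrier',0),('front',0),('rear',0),('pocket',.006),('window',.006),('mouth',0),('stop',0),('lamp',0),('start_top',.11),('glue',0)]:
    r=finder.landmark_of('wrist',t)[:2]
    print(t,[(np.round(a['xy'],1).tolist(),round(a['confidence'],2),onz(s,a['xy'],z)[0][:2].round(4).tolist()) for a in r])
for m in finder.masks_of('wrist','carrier')[:2]:
    c=max(cv2.findContours(m['region'].astype('uint8'),0,1)[0],key=len)
    w=onz(s,c.reshape(-1,2),.012)[:,:2]
    print(m['confidence'],m['xy'],cv2.minAreaRect((w*1000).astype(np.float32)))
E
```

```text
carrier [([258.2, 257.8], 0.93, [0.5902, -0.1392]), ([101.5, 217.2], 0.77, [0.3589, -0.0761])]
front [([250.9, 206.1], 0.67, [0.5791, -0.0583]), ([114.1, 263.2], 0.67, [0.3693, -0.1504])]
rear [([265.7, 297.7], 0.96, [0.6026, -0.2078]), ([88.3, 166.2], 0.93, [0.3483, -0.0001])]
pocket [([103.8, 237.5], 0.66, [0.3615, -0.1057])]
window [([254.0, 234.7], 0.57, [0.5837, -0.0997])]
mouth []
stop []
lamp [([253.9, 37.9], 0.79, [0.5825, 0.166])]
start_top [([257.2, 254.2], 0.24, [0.5859, -0.0813])]
glue [([372.1, 78.8], 0.97, [0.7393, 0.1173])]
0.68 [97.5, 216.0] ((360.26422119140625, -72.43924713134766), (106.6315689086914, 150.7633819580078), 9.147358894348145)
0.68 [16.2, 12.4] ((281.8154602050781, 194.14974975585938), (53.88425064086914, 68.610595703125), 84.53279876708984)
```

View pics/w1.png

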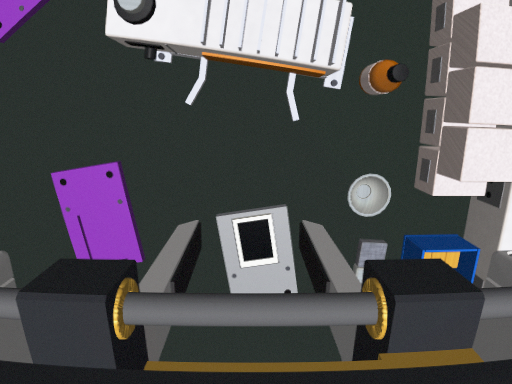

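The wrist view shows the carrier with its front edge around rows 206–216. The left guide runs from tip (187,103) to (205,60), the right one from (297,119) to (291,75), and the glue is at (380,77). I'll fit the lamp and carrier models to silhouettes in this view.

```bash
cat > fit.py <<'E'
from h import *
from scipy.optimize import minimize
def prism(s,poly,z0,z1,p):
    c,sn=np.cos(p[2]),np.sin(p[2]); P=np.array(poly)@np.array([[c,sn],[-sn,c]])+p[:2]
    q=proj(s,np.vstack([np.c_[P,np.full(len(P),z)] for z in(z0,z1)]))
    return cv2.convexHull(q.astype(np.float32)).reshape(-1,2)
def render(s,parts,p,k=4):
    m=np.zeros((384*k,512*k),np.uint8)
    for poly,a,b in parts:
        cv2.fillConvexPoly(m,np.round((prism(s,poly,a,b,p)+.5)*k*16).astype(int),255,shift=4)
    return cv2.resize(m,(512,384),interpolation=cv2.INTER_AREA)/255.
T=8
G=[]
for e in(1,-1):
    G+=[([(-60,53*e),(-36,53*e),(-36,(53+T)*e),(-60,(53+T)*e)],0,10),([(-95,68*e),(-60,53*e),(-60,(53+T)*e),(-95,(68+T)*e)],0,10)]
G=[(np.array(a)/1000,b/1000,c/1000) for a,b,c in G]
C=[(np.array([(-75,-50),(75,-50),(75,50),(-75,50)])/1000,0,.012)]
W=[(np.array([(-7.5,-27.5),(67.5,-27.5),(67.5,27.5),(-7.5,27.5)])/1000,.012,.014)]
def fit(s,img,parts,roi,p0,step=(.004,.004,.05)):
    """img: soft 0..1 target inside roi mask"""
    def cost(v):
        return ((render(s,parts,p0+v*np.array(step))-img)[roi]**2).sum()
    r=min((minimize(cost,x0,method='Nelder-Mead',options=dict(initial_simplex=np.vstack([x0]+[x0+d for d in np.eye(3)*1.])))
        for x0 in (np.zeros(3),np.array([.5,-.5,.5]),np.array([-.5,.5,-.5]))),key=lambda r:r.fun)
    return p0+r.x*np.array(step),r.fun
E
cat > a.py <<'E'
from fit import *
np.set_printoptions(precision=4,suppress=True)
s=cam('wrist'); g=cv2.cvtColor(s['img'],cv2.COLOR_RGB2GRAY).astype(float)
soft=np.clip((g-60)/(180-60),0,1)
roi=np.zeros((384,512),np.uint8)
cv2.fillPoly(roi,[np.array([(175,66),(200,66),(222,69),(222,120),(175,120)]),np.array([(275,82),(310,86),(310,130),(275,130)])],1)
lp,f=fit(s,soft,G,roi>0,np.array([.585,.167,np.radians(81.5)]));print('lamp',lp,np.degrees(lp[2]),f)
cs=np.clip((g-60)/(150-60),0,1); cs[np.linalg.norm(np.indices(g.shape)-np.array([242,255])[:,None,None],axis=0)<32]=1
roi2=np.zeros((384,512),np.uint8); cv2.fillPoly(roi2,[np.array([(208,195),(295,195),(300,250),(300,285),(225,285),(208,220)])],1)
cp,f=fit(s,cs,C,roi2>0,np.array([.590,-.134,np.radians(98.9)]));print('carrier',cp,np.degrees(cp[2]),f)
im=cv2.resize(s['img'],None,fx=4,fy=4,interpolation=cv2.INTER_CUBIC)
for parts,p in((G,lp),(C,cp),(W,cp)):
    for poly,a,b in parts: cv2.polylines(im,[np.round((prism(s,poly,a,b,p)+.5)*4).astype(int)],True,(255,0,0),1)
save('fit1',im[200:1200,680:1320][:, :][::1,::1][:1000])
big=im[200:1200,680:1320]; save('fit1',np.hstack([big[:380],big[560:940]])[:, :].copy()[:, :] if 0 else cv2.resize(np.hstack([big[:400],big[580:980]]),(800,250)) if 0 else np.vstack([big[:300],big[590:890]]))
np.save('lamp',lp);np.save('car',cp)
u=np.array([np.cos(lp[2]),np.sin(lp[2])]);v=np.array([-u[1],u[0]]);d=cp[:2]-lp[:2]
print('carrier in lamp',d@u,d@v,np.degrees(cp[2]-lp[2]))
E
python3 a.py
```

```text
lamp [0.5805 0.1681 1.4232] 81.5417848513014 20.791459775086505
carrier [ 0.5905 -0.1388  1.7257] 98.87308764719987 31.501841172198723
carrier in lamp -0.3020557837436608 -0.05504734847554491 17.331302795898466
```

View pics/fit1.png

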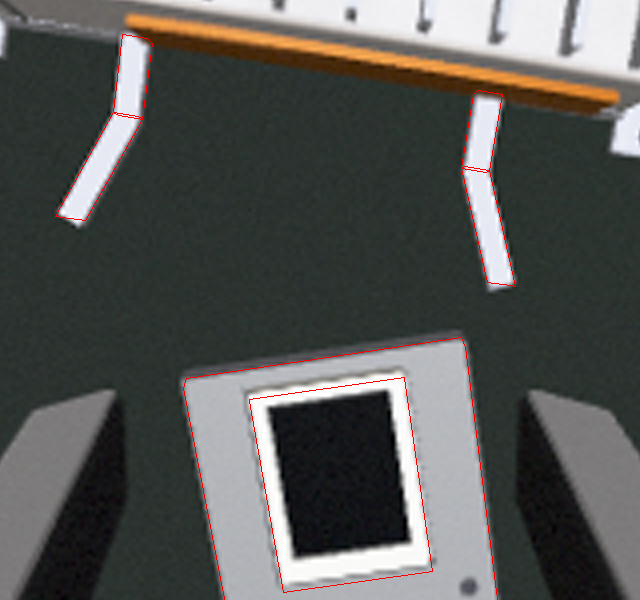

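The fit overlays match well: the carrier lies at lamp (-302,-55) mm, turned +17.3°. My plan has two pushes:
1. Push the side away from the robot toward the robot with both fingers, turning about -17°, to bring the carrier in line with the lane.
2. Push the rear edge straight home.

First the fingers go down outside that side.

Request:
{"api": "drive_tool", "payload": {
  "deltas": "-0.3 0.2 0 0 0 0.09 60; -0.68 0.4 0 0 0 0.18 60; -0.68 0.41 0 0 0 0.27 60; -0.68 0.41 0 0 0 0.36 60; -0.68 0.41 0 0 0 0.45 60"
}}

```text
time: 6.55
tool_pos: [0.6197, -0.0685, 0.25]
ee_rot: [-3.141, 0.0, 0.859]
wrist_force: [-0.1, -0.6, 0.8]
width: 0.0601
finger_force: 0.0
```

Request:
{"api": "drive_tool", "payload": {
  "deltas": "-0.1 0.4 0.2 0 0 0.09 60; -0.25 0.76 0.4 0 0 0.18 60; -0.25 0.76 0.6 0 0 0.27 60; -0.25 0.76 0.8 0 0 0.36 60; -0.25 0.76 1 0 0 0.45 60"
}}

```text
time: 7.05
tool_pos: [0.6612, -0.1367, 0.1491]
ee_rot: [-3.141, 0.001, 0.152]
wrist_force: [0.3, -0.1, -0.5]
width: 0.0601
finger_force: 0.0
```

Request:
{"api": "drive_tool", "payload": {
  "deltas": "0 0 0.3 0 0 0 60; 0 0 0.6 0 0 0 60; 0 0 0.9 0 0 0 60; 0 0 0.9 0 0 0 60"
}}

```text
time: 7.45
tool_pos: [0.6574, -0.1352, 0.0541]
ee_rot: [-3.137, 0.011, 0.159]
wrist_force: [-0.8, 0.3, -1.5]
width: 0.0599
finger_force: 0.0
```

```bash
python3 - <<'E'
from h import *
s=cam('wrist');s=cam('wrist');o=robot.get_obs();print(o['tool_pos'],o['ee_rot'],o['wrist_force'])
save('w2',s['img']);print(finder.landmark_of('wrist','carrier')[:2])
E
```

```text
[ 0.66093497 -0.13619452  0.06018478] [-3.14109432e+00  1.21198041e-03  1.58703273e-01] [ 0.85726934 -0.12539876  0.16147493]
[{'xy': [236.9, 284.5], 'confidence': 0.79}]
```

View pics/w2.png

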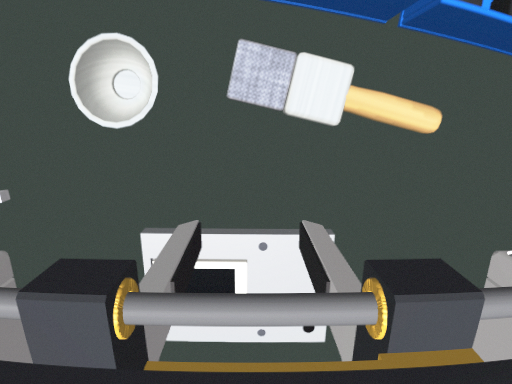

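The fingertips stand just outside the carrier's far side edge (row 230), and their centre is about 10 mm behind the carrier's middle, as planned. I'll lower and close the gap.

Request:
{"api": "drive_tool", "payload": {
  "deltas": "0 0 0.25 0 0 0 60; 0 0 0.45 0 0 0 60; 0 0 0.56 0 0 0 60; 0 0 0.56 0 0 0 60; 0 0 0.56 0 0 0 60"
}}

```text
time: 8.1
tool_pos: [0.6623, -0.1366, 0.0063]
ee_rot: [3.14, -0.002, 0.159]
wrist_force: [0.2, -0.1, 0.0]
width: 0.0603
finger_force: 0.0
```

Request:
{"api": "drive_tool", "payload": {
  "deltas": "-0.04 0 0 0 0 0 60; -0.08 0 0 0 0 0 60; -0.11 0 0 0 0 0 60; -0.11 0 0 0 0 0 60"
}}

```text
time: 8.5
tool_pos: [0.6507, -0.1383, 0.0055]
ee_rot: [3.141, -0.002, 0.158]
wrist_force: [1.4, -0.2, 1.1]
width: 0.0602
finger_force: 0.5
```

Request:
{"api": "drive_tool", "payload": {
  "deltas": "-0.06 0 0 0 0 0.02 60; -0.12 0 0 0 0 0.04 60; -0.18 -0.01 0 0 0 0.06 60; -0.24 -0.01 0 0 0 0.08 60; -0.29 -0.01 0 0 0 0.1 60"
}}

```text
time: 9.0
tool_pos: [0.622, -0.1422, 0.0054]
ee_rot: [3.141, -0.003, -0.001]
wrist_force: [5.1, -0.2, 2.4]
width: 0.0599
finger_force: 2.6
```

Request:
{"api": "drive_tool", "payload": {
  "deltas": "-0.06 0.01 0 0 0 0.02 60; -0.12 0.01 0 0 0 0.04 60; -0.18 0.02 0 0 0 0.06 60; -0.23 0.03 0 0 0 0.08 60; -0.28 0.03 0 0 0 0.095 60"
}}

```text
time: 9.5
tool_pos: [0.5941, -0.1453, 0.0054]
ee_rot: [3.141, -0.003, -0.15]
wrist_force: [5.4, -2.3, 2.9]
width: 0.0601
finger_force: 2.7
```

Request:
{"api": "drive_tool", "payload": {
  "deltas": "0.15 0 0 0 0 0 60; 0.3 0 0 0 0 0 60; 0.3 0 -0.3 0 0 0 60; 0.3 0 -0.6 0 0 0 60; 0.3 0 -0.9 0 0 0 60"
}}

```text
time: 10.0
tool_pos: [0.62, -0.1484, 0.0931]
ee_rot: [-3.14, 0.009, -0.149]
wrist_force: [0.4, 0.7, 0.7]
width: 0.0602
finger_force: 0.0
```

Request:
{"api": "drive_tool", "payload": {
  "deltas": "0 0 -0.4 0 0 -0.09 60; -0.2 0.2 -0.8 0 0 -0.18 60; -0.45 0.46 -1 0 0 -0.27 60; -0.45 0.46 -1 0 0 -0.36 60; -0.45 0.46 -1 0 0 -0.45 60"
}}

```text
time: 10.5
tool_pos: [0.5692, -0.1882, 0.1945]
ee_rot: [-3.139, 0.003, 0.562]
wrist_force: [0.2, 1.3, 0.0]
width: 0.06
finger_force: 0.0
```

Request:
{"api": "drive_tool", "payload": {
  "deltas": "-0.3 0 0 0 0 -0.09 60; -0.64 0.06 0 0 0 -0.18 60; -0.64 0.06 0 0 0 -0.27 60; -0.64 0.06 0 0 0 -0.36 60; -0.64 0.06 0 0 0 -0.45 60"
}}

```text
time: 11.0
tool_pos: [0.5179, -0.2262, 0.1926]
ee_rot: [-3.134, -0.001, 1.269]
wrist_force: [0.0, -0.3, 1.6]
width: 0.0597
finger_force: 0.0
```

Request:
{"api": "drive_tool", "payload": {
  "deltas": "0 0 0 0 0 -0.1 60; 0 0 0 0 0 -0.1 60; 0 0 0 0 0 -0.1 60"
}}

```text
time: 11.3
tool_pos: [0.5194, -0.2264, 0.1933]
ee_rot: [-3.138, -0.001, 1.419]
wrist_force: [0.1, -0.2, 0.0]
width: 0.0602
finger_force: 0.0
```

```bash
cat > b.py <<'E'
import sys
from fit import *
np.set_printoptions(precision=4,suppress=True)
lp=np.load('lamp.npy'); u=np.array([np.cos(lp[2]),np.sin(lp[2])]);v=np.array([-u[1],u[0]])
o=robot.get_obs(); s=cam('wrist'); g=cv2.cvtColor(s['img'],cv2.COLOR_RGB2GRAY).astype(float)
t=o['tool_pos'][:2]-lp[:2]; print('tcp',o['tool_pos'],o['ee_rot'],'lamp',t@u,t@v,'t',o['time'])
x,y=map(float,sys.argv[1:3]); p0=np.r_[lp[:2]+x*u+y*v,lp[2]]
F=finder.landmark_of('wrist','front')[:1];Rr=finder.landmark_of('wrist','rear')[:1]
for n,q in(('front',F),('rear',Rr)):
    for a in q: d=onz(s,a['xy'],0)[0][:2]-lp[:2];print(n,a['confidence'],np.round(a['xy']),d@u,d@v)
cs=np.clip((g-60)/(150-60),0,1); w=render(s,W,p0); cs[cv2.dilate((w>0).astype('uint8'),np.ones((5,5)))>0]=1
m=render(s,C,p0)>0; roi=cv2.dilate(m.astype('uint8'),np.ones((25,25)))>0
rmax=int(sys.argv[4]) if len(sys.argv)>4 else 218
roi[rmax:]=0
cp,f=fit(s,cs,C,roi,p0); d=cp[:2]-lp[:2]; print('carrier lamp',d@u,d@v,np.degrees(cp[2]-lp[2]),'cost',f)
np.save('car',cp)
im=cv2.resize(s['img'],None,fx=1.5,fy=1.5,interpolation=cv2.INTER_CUBIC)
for parts,p in((C,cp),(W,cp),(G,lp)):
    for poly,a,b in parts: cv2.polylines(im,[np.round((prism(s,poly,a,b,p)+.5)*1.5).astype(int)],True,(255,0,0),1)
save(sys.argv[3],im)
E
python3 b.py -.303 0 w3
```

```text
tcp [ 0.5194 -0.2264  0.1933] [-3.1376 -0.0012  1.4193] lamp -0.39924251538202915 0.00246216165430804 t 11.3
front 0.77 [252.  14.] -0.21850099806506026 0.00048294752342361853
rear 0.7 [66.  2.] -0.19838471121554732 0.211524425301745
carrier lamp -0.2957215327863424 0.0013846160978439163 -0.2742933111793242 cost 237.01508095177067
```

View pics/w3.png

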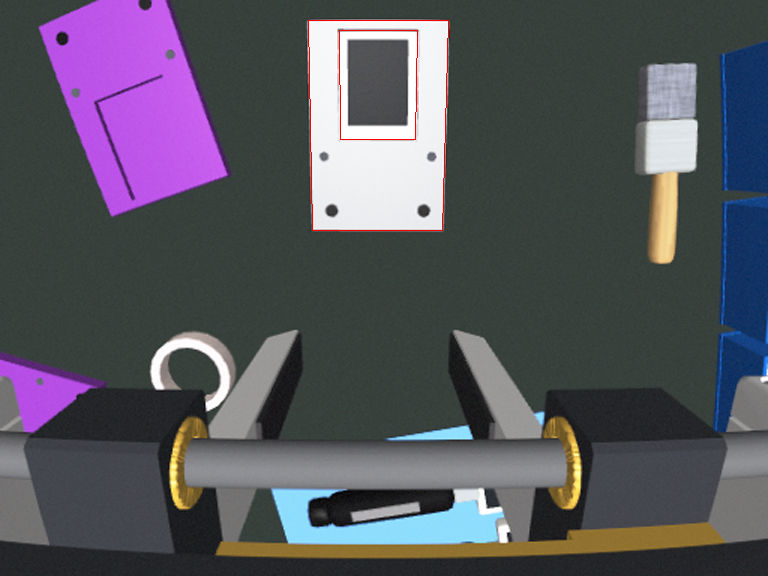

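The carrier now sits at lamp (-296,+1) mm, turned -0.3°, in line with the lane. I'll lower the fingers behind the rear edge and push.

Request:
{"api": "drive_tool", "payload": {
  "deltas": "0 0.01 0.4 0 0 0 60; 0 0.01 0.8 0 0 -0.003 60; 0 0.01 1 0 0 -0.003 60; 0 0.01 1 0 0 -0.003 60"
}}

```text
time: 11.85
tool_pos: [0.519, -0.2256, 0.09]
ee_rot: [-3.133, -0.003, 1.427]
wrist_force: [-0.9, 0.6, -0.1]
width: 0.0598
finger_force: 0.0
```

Request:
{"api": "drive_tool", "payload": {
  "deltas": "0 0 0.3 0 0 0 60; 0 0 0.6 0 0 0 60; 0 0 0.8 0 0 0 60; 0 0 0.88 0 0 0 60; 0 0 0.88 0 0 0 60"
}}

```text
time: 12.35
tool_pos: [0.5218, -0.2272, 0.0066]
ee_rot: [-3.141, -0.0, 1.427]
wrist_force: [-0.4, 0.5, -0.1]
width: 0.0603
finger_force: 0.0
```

Request:
{"api": "drive_tool", "payload": {
  "deltas": "0.05 0 0 0 0 0 60; 0.1 0 0 0 0 0 60; 0.15 0 0 0 0 0 60; 0.18 0 0 0 0 0 60; 0.22 0 0 0 0 0 60"
}}

```text
time: 12.85
tool_pos: [0.5257, -0.2067, 0.0074]
ee_rot: [3.139, 0.003, 1.428]
wrist_force: [0.3, -3.7, 2.1]
width: 0.0601
finger_force: 2.1
```

Request:
{"api": "drive_tool", "payload": {
  "deltas": "0.1 0 0.01 0 0 0.002 60; 0.2 0 0.02 0 0 0.002 60; 0.3 0 0.02 0 0 0.002 60; 0.4 0 0.02 0 0 0.002 60; 0.5 0 0.02 0 0 0.002 60"
}}

```text
time: 13.35
tool_pos: [0.5337, -0.1593, 0.0072]
ee_rot: [3.136, 0.007, 1.424]
wrist_force: [-0.1, -8.0, 6.2]
width: 0.0596
finger_force: 3.9
```

Request:
{"api": "drive_tool", "payload": {
  "deltas": "0.1 0 0 0 0 0 60; 0.2 0 0 0 0 0 60; 0.3 0 0 0 0 0 60; 0.4 0 0 0 0 0 60; 0.5 0 0 0 0 0 60"
}}

```text
time: 13.85
tool_pos: [0.541, -0.1098, 0.0072]
ee_rot: [3.136, 0.007, 1.424]
wrist_force: [-1.5, -8.0, 6.3]
width: 0.0602
finger_force: 4.1
```

```bash
sed -i 's/parts,p in((C,cp),(W,cp),(G,lp))/parts,p in((C,cp),(W,cp),(G,lp))/' b.py; python3 b.py -.196 0 w4 228
```

```text
tcp [ 0.541  -0.1098  0.0072] [3.1364 0.007  1.4244] lamp -0.2806751916676742 -0.0017891691866580698 t 13.85
rear 0.9 [248. 216.] -0.2716665886878602 -0.0004776732701160096
carrier lamp -0.19663505803085832 0.0007330842327909899 0.22929042483152592 cost 1367.7381575462427
```

View pics/w4.png

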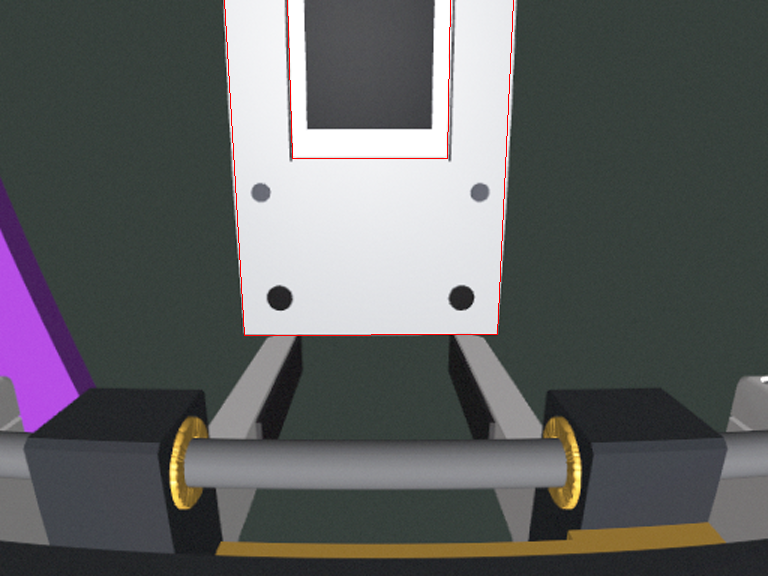

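Carrier at lamp (-197,+0.7) mm, turned 0.2°, with both fingertips flush on the rear edge (row 334 of the view). I'll keep going straight into the lane.

Request:
{"api": "drive_tool", "payload": {
  "deltas": "0.08 0 -0.01 0 0 0 60; 0.16 0 -0.02 0 0 0 60; 0.24 0 -0.02 0 0 0 60; 0.32 0 -0.02 0 0 0 60; 0.4 0 -0.02 0 0 0 60"
}}

```text
time: 14.5
tool_pos: [0.5449, -0.0664, 0.0062]
ee_rot: [-3.141, 0.0, 1.425]
wrist_force: [-0.4, -4.1, 2.0]
width: 0.0599
finger_force: 2.2
```

Request:
{"api": "drive_tool", "payload": {
  "deltas": "0.08 0 0 0 0 0 60; 0.16 0 0 0 0 0 60; 0.24 0 0 0 0 0 60; 0.32 0 0 0 0 0 60; 0.4 0 0 0 0 0 60"
}}

```text
time: 15.0
tool_pos: [0.5509, -0.0265, 0.0062]
ee_rot: [-3.141, -0.0, 1.425]
wrist_force: [0.2, -4.0, 0.2]
width: 0.0597
finger_force: 1.9
```

Request:
{"api": "drive_tool", "payload": {
  "deltas": "0.08 0 0 0 0 0 60; 0.16 0 0 0 0 0 60; 0.24 0 0 0 0 0 60; 0.32 0 0 0 0 0 60; 0.4 0 0 0 0 0 60"
}}

```text
time: 15.5
tool_pos: [0.5567, 0.0131, 0.0062]
ee_rot: [-3.141, -0.0, 1.425]
wrist_force: [0.3, -3.5, -1.4]
width: 0.0598
finger_force: 1.5
```

```bash
python3 b.py -.077 0 w5 228
```

```text
tcp [0.5567 0.0131 0.0062] [-3.141  -0.0001  1.4246] lamp -0.15687676951476942 0.0007709961015570083 t 15.5
rear 0.73 [244.  33.] -0.04094777258356255 0.004137883208340711
carrier lamp -0.07298414965471262 0.002333087476077284 0.14588186635447153 cost 3595.3523183391003
```

Request:
{"api": "drive_tool", "payload": {
  "deltas": "0.07 0 0 0 0 0 60; 0.14 0 0 0 0 0 60; 0.21 0 0 0 0 0 60; 0.28 0 0 0 0 0 60; 0.34 0 0 0 0 0 60"
}}

```text
time: 16.15
tool_pos: [0.5619, 0.0463, 0.0065]
ee_rot: [3.142, 0.0, 1.425]
wrist_force: [-1.1, -4.6, 0.3]
width: 0.06
finger_force: 2.0
```

Request:
{"api": "drive_tool", "payload": {
  "deltas": "0.02 0 0 0 0 0 60; 0.04 0 0 0 0 0 60; 0.06 0 0 0 0 0 60; 0.07 0 0 0 0 0 60; 0.08 0 0 0 0 0 60"
}}

```text
time: 16.65
tool_pos: [0.5628, 0.0527, 0.0065]
ee_rot: [-3.142, 0.002, 1.425]
wrist_force: [-1.3, -7.3, 1.3]
width: 0.0602
finger_force: 3.9
```

Request:
{"api": "drive_tool", "payload": {
  "deltas": "0.01 0 0 0 0 0 60; 0.02 0 0 0 0 0 60; 0.03 0 0 0 0 0 60; 0.03 0 0 0 0 0 60"
}}

```text
time: 17.05
tool_pos: [0.5628, 0.0528, 0.0065]
ee_rot: [-3.141, 0.008, 1.424]
wrist_force: [-2.7, -12.7, 2.8]
width: 0.0602
finger_force: 6.3
```

Request:
{"api": "drive_tool", "payload": {
  "deltas": "0.02 0 0 0 0 0 60; 0.04 0 0 0 0 0 60; 0.06 0 0 0 0 0 60; 0.06 0 0 0 0 0 60; 0.06 0 0 0 0 0 60"
}}

```text
time: 17.55
tool_pos: [0.5628, 0.0531, 0.0067]
ee_rot: [-3.14, 0.018, 1.424]
wrist_force: [-4.4, -24.8, 5.4]
width: 0.0599
finger_force: 12.5
```

```bash
python3 - <<'E'
from fit import *
np.set_printoptions(precision=4,suppress=True)
lp=np.load('lamp.npy'); u=np.array([np.cos(lp[2]),np.sin(lp[2])]);v=np.array([-u[1],u[0]])
S={n:cam(n) for n in('scene','wrist','top')}
for n in S:
  for t in('stop','front','rear','lamp'):
    for a in finder.landmark_of(n,t)[:3]:
      d=onz(S[n],a['xy'],0)[0][:2]-lp[:2]; print(n,t,round(a['confidence'],2),np.round(a['xy']),d@u,d@v)
a=cv2.resize(S['scene']['img'][215:335,210:370],(800,600),interpolation=cv2.INTER_CUBIC)
P=lambda x,y,z:((proj(S['scene'],np.r_[lp[:2]+x*u+y*v,z])[0]-[210,215]+.5)*5).astype(int)
for x,c in((-.105,(255,0,0)),(-.095,(0,255,0)),(.045,(0,0,255))):
  cv2.line(a,tuple(P(x,-.05,.012)),tuple(P(x,.05,.012)),c,1)
save('sc2',a)
E
```

```text
scene stop 0.7 [297. 294.] 0.03660868253986149 0.006681916646268709
scene front 0.84 [263. 194.] -0.34404797902750467 0.16372599982696406
scene front 0.66 [383. 266.] 0.09475639764559765 0.25748374597857626
scene front 0.65 [295. 297.] 0.04144157287586444 -0.004396102255753666
scene rear 0.83 [301. 214.] -0.20052115782688207 0.2041840489938044
scene rear 0.79 [390. 228.] 0.00045271554032514527 0.3810792492502237
scene lamp 0.62 [287. 286.] 0.002314834437959862 0.001691857756545261
wrist rear 0.64 [248. 215.] -0.10603292226627244 0.002188524647113979
wrist lamp 0.73 [254.  35.] -0.0022556201060462784 -0.0015192140512235647
top stop 0.89 [174. 171.] 0.04806658077268795 0.005828676516504592
top stop 0.66 [363. 173.] -0.691388598836244 -0.08173453921316762
top stop 0.26 [179. 200.] 0.01095819897579176 0.1151798435393963
top front 0.97 [305. 295.] -0.514708617294926 0.41571702611042344
top front 0.83 [154. 230.] 0.09093306115589912 0.2414109805540364
top front 0.74 [178. 199.] 0.01730707564625067 0.11206524239981683
top rear 0.74 [174. 266.] -0.004331538180735992 0.36820264148557835
top rear 0.64 [229. 229.] -0.19483417234167152 0.20302430643520933
top rear 0.63 [317. 256.] -0.5431055423818837 0.2607322780751362
top lamp 0.81 [187. 166.] 8.733794370520181e-05 -0.020721794922964464
```

View pics/sc2.png

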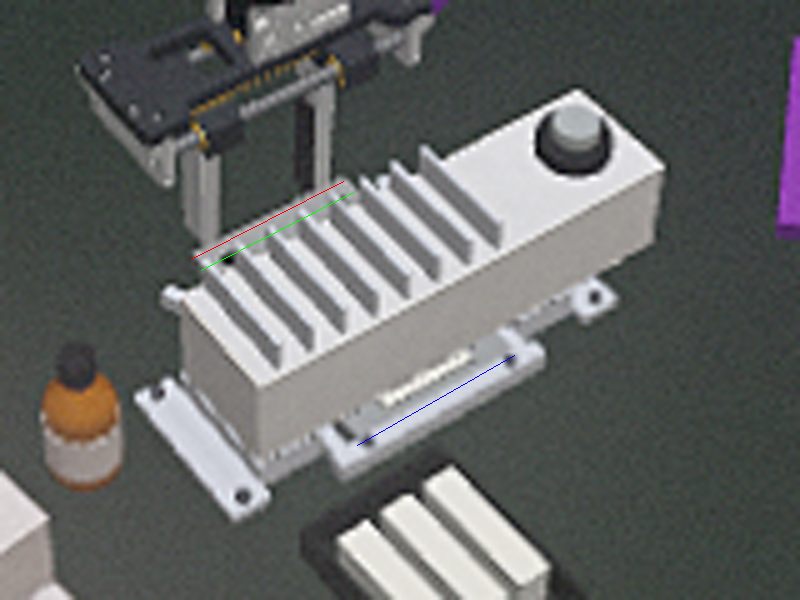

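At 25 N the TCP moved only 0.3 mm. The scene view shows the rear edge on the predicted home line and the front edge up against the stop bar. I'll back off, lift, and look from above at the stop and the button before pressing.

Request:
{"api": "drive_tool", "payload": {
  "deltas": "-0.15 0 0 0 0 0 60; -0.3 0 0 0 0 0 60; -0.45 0 0 0 0 0 60; -0.45 0 -0.4 0 0 0 60; -0.45 0 -0.8 0 0 0 60"
}}

```text
time: 18.8
tool_pos: [0.5562, 0.0181, 0.0855]
ee_rot: [-3.137, -0.001, 1.424]
wrist_force: [0.0, -0.4, 0.1]
width: 0.0599
finger_force: 0.0
```

Request:
{"api": "drive_tool", "payload": {
  "deltas": "0 0 -0.4 0 0 0 0; 0 0 -0.8 0 0 0 0; 0 0 -1 0 0 0 0"
}}

```text
time: 19.1
tool_pos: [0.5593, 0.0185, 0.1913]
ee_rot: [3.134, -0.002, 1.425]
wrist_force: [0.3, -1.2, -0.3]
width: 0.0397
finger_force: 0.0
```

Request:
{"api": "drive_tool", "payload": {
  "deltas": "0.1 -0.1 -0.4 0 0 0 0; 0.4 -0.3 -0.6 0 0 0 0; 0.8 -0.5 -0.6 0 0 0 0; 0.8 -0.5 -0.6 0 0 0 0"
}}

```text
time: 19.5
tool_pos: [0.5189, 0.109, 0.2483]
ee_rot: [3.139, -0.004, 1.431]
wrist_force: [-0.5, -1.0, -0.0]
width: 0.0076
finger_force: 0.0
```

Request:
{"api": "drive_tool", "payload": {
  "deltas": "0.4 -0.25 0 0 0 0 0; 0.8 -0.5 0 0 0 0 0; 0.8 -0.5 0 0 0 0 0; 0.8 -0.5 0 0 0 0 0"
}}

```text
time: 19.9
tool_pos: [0.4818, 0.1914, 0.2461]
ee_rot: [-3.141, 0.0, 1.427]
wrist_force: [-0.0, 0.2, 0.4]
width: 0.0005
finger_force: 0.0
```

```bash
cat > c.py <<'E'
import sys
from fit import *
np.set_printoptions(precision=4,suppress=True)
lp=np.load('lamp.npy'); u=np.array([np.cos(lp[2]),np.sin(lp[2])]);v=np.array([-u[1],u[0]])
o=robot.get_obs(); print(o['time'],o['tool_pos'],o['ee_rot'])
S={n:cam(n) for n in('wrist','scene','top')}
obs=[]
for n in S:
  for a in finder.landmark_of(n,'start_top')[:2]:
    d=onz(S[n],a['xy'],.11)[0][:2]; print(n,round(a['confidence'],2),np.round(a['xy'],1),d,(d-lp[:2])@u,(d-lp[:2])@v)
  for t in('stop','front','rear'):
    for a in finder.landmark_of(n,t)[:1]:
      d=onz(S[n],a['xy'],0)[0][:2]-lp[:2]; print('  ',n,t,round(a['confidence'],2),np.round(a['xy']),d@u,d@v)
np.savez(sys.argv[1],img=S['wrist']['img'],T=S['wrist']['T'])
save(sys.argv[1],cv2.resize(S['wrist']['img'],None,fx=1.5,fy=1.5,interpolation=cv2.INTER_CUBIC))
E
python3 c.py w6
```

```text
19.9 [0.4818 0.1914 0.2461] [-3.1413  0.0003  1.4269]
wrist 0.97 [230.1 191.6] [0.4604 0.1876] 0.0016352918202371897 0.12171795663539912
   wrist stop 0.63 [323. 141.] 0.04566507741222795 0.002321075405227609
   wrist front 0.97 [325. 143.] 0.04272626829138423 -0.00030756083532838666
   wrist rear 0.95 [ 61. 178.] -0.007077308249438749 0.3716198627291976
scene 0.71 [288.1 283.4] [0.6384 0.2271] 0.06688360527309592 -0.04860963966082125
scene 0.62 [324.8 239. ] [0.4672 0.1889] 0.003873141737547304 0.11513892761330426
   scene stop 0.7 [289. 285.] 0.0004941000746996224 0.007267542612442641
   scene front 0.93 [291. 149.] -0.49529774677249133 0.39135702037287257
   scene rear 0.82 [386. 226.] -0.01234565472416812 0.3777820762131376
   top stop 0.93 [173. 171.] 0.05006978693745016 0.005685297558850255
   top front 0.81 [268. 222.] -0.3425119849054696 0.15665486669207818
   top rear 0.8 [318. 257.] -0.5497198923123863 0.26415212800966326
```

View pics/w6.png

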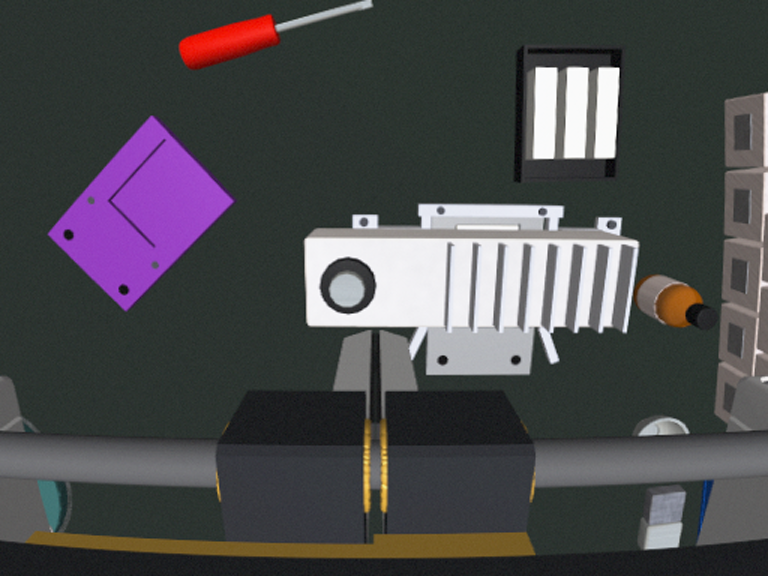

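The view shows the button at (347,287), the carrier's rear at (480,375), and its front edge at about row 218, against the stop bar. I'll check the gap with an intensity profile and triangulate the button.

```bash
python3 - <<'E'
from fit import *
np.set_printoptions(precision=4,suppress=True,linewidth=200)
lp=np.load('lamp.npy'); u=np.array([np.cos(lp[2]),np.sin(lp[2])]);v=np.array([-u[1],u[0]])
s=cam('wrist');sc=cam('scene');g=cv2.cvtColor(s['img'],cv2.COLOR_RGB2GRAY).astype(np.float32)
for y in(-.04,-.035,.035,.04):
  xs=np.arange(.034,.062,.001); P=np.array([np.r_[lp[:2]+x*u+y*v,.012] for x in xs]); q=proj(s,P).astype(np.float32)
  print(y,cv2.remap(g,q[:,:1],q[:,1:],1).ravel().astype(int))
xs=np.arange(-.114,-.098,.001);P=np.array([np.r_[lp[:2]+x*u,.012] for x in xs]); q=proj(s,P).astype(np.float32)
print('rear',cv2.remap(g,q[:,:1],q[:,1:],1).ravel().astype(int))
w=finder.landmark_of('wrist','start_top')[0]['xy']
c=[a['xy'] for a in finder.landmark_of('scene','start_top') if a['xy'][0]>310]
print(w,c)
if c: print(tri([(s,w),(sc,c[0])]),proj(s,tri([(s,w),(sc,c[0])])))
print('onz',[onz(s,w,z)[0] for z in(.1,.12)])
E
```

```text
-0.04 [191 191 190 191 190 190 192 192 205 219 231 234 235 234 233 233 234 234 215 164  92  60  49  45  47  47  48  49]
-0.035 [190 190 191 193 192 192 192 192 204 218 231 234 233 234 235 234 234 234 214 164  93  62  50  50  49  47  47  48]
0.035 [198 199 198 198 199 199 199 201 207 221 229 232 232 232 232 232 232 230 215 155  90  47  46  47  47  48  50  48]
0.04 [198 199 199 199 198 198 199 203 209 221 228 228 225 224 224 226 228 229 215 152  90  47  48  47  48  49  50  50]
rear [ 49  48  48  48  47  60  93 134 167 178 182 182 180 180 180 181]
[228.1, 196.2] [[325.8, 238.4]]
[0.456  0.1816 0.1   ] [[227.2736 195.0057]]
onz [array([0.4567, 0.1801, 0.1   ]), array([0.4589, 0.1851, 0.12  ])]
```

```bash
python3 - <<'E'
from fit import *
np.set_printoptions(precision=4,suppress=True)
o=robot.get_obs();s=cam('wrist');sc=cam('scene');g=cv2.cvtColor(s['img'],cv2.COLOR_RGB2GRAY)
k=g[175:210,210:255]; m=((k>90)&(k<225)).astype('uint8')
n,l,st,ce=cv2.connectedComponentsWithStats(m)
i=l[191-175,231-210]; w=ce[i]+[210,175]; print(w,st[i])
X=tri([(s,w),(sc,[325.4,240])]);print(X,proj(s,X),proj(sc,X),o['tool_pos'],o['ee_rot'])
Rm=R.from_euler('xyz',o['ee_rot']).as_matrix()
print('tool delta mm',Rm.T@(X-o['tool_pos'])*1000)
E
```

```text
[230.5435 192.1109] [  9   5  24  25 460]
[0.4595 0.1846 0.0983] [[230.1812 191.5963]] [[325.1504 239.9083]] [0.482  0.1911 0.2464] [-3.1416  0.0001  1.4248]
tool delta mm [ -9.774  -21.3465 148.1514]
```

Request:
{"api": "drive_tool", "payload": {
  "deltas": "-0.1 -0.21 0.2 0 0 0 0; -0.1 -0.21 0.6 0 0 0 0; -0.1 -0.21 1 0 0 0 0; -0.1 -0.21 1 0 0 0 0"
}}

```text
time: 21.35
tool_pos: [0.4551, 0.1829, 0.1398]
ee_rot: [-3.129, 0.006, 1.425]
wrist_force: [-0.5, -0.4, -0.3]
width: 0.0005
finger_force: 0.0
```

Request:
{"api": "drive_tool", "payload": {
  "deltas": "0 0 0.1 0 0 0 0; 0 0 0.2 0 0 0 0; 0 0 0.28 0 0 0 0; 0 0 0.32 0 0 0 0; 0 0 0.36 0 0 0 0"
}}

```text
time: 21.85
tool_pos: [0.4604, 0.1844, 0.1108]
ee_rot: [3.14, -0.0, 1.425]
wrist_force: [-1.1, 0.6, -0.0]
width: 0.0005
finger_force: 0.0
```

Request:
{"api": "drive_tool", "payload": {
  "deltas": "0 0 0.02 0 0 0 0; 0 0 0.04 0 0 0 0; 0 0 0.06 0 0 0 0; 0 0 0.08 0 0 0 0; 0 0 0.08 0 0 0 0"
}}

```text
time: 22.35
tool_pos: [0.4599, 0.1842, 0.1024]
ee_rot: [3.141, 0.0, 1.425]
wrist_force: [0.3, -0.1, 0.7]
width: 0.0007
finger_force: 0.0
```

Request:
{"api": "drive_tool", "payload": {
  "deltas": "0 0 0.02 0 0 0 0; 0 0 0.04 0 0 0 0; 0 0 0.05 0 0 0 0; 0 0 0.05 0 0 0 0"
}}

```text
time: 22.75
tool_pos: [0.46, 0.1843, 0.0978]
ee_rot: [3.141, -0.0, 1.425]
wrist_force: [-0.9, 0.2, 3.7]
width: 0.0005
finger_force: 1.7
```

Request:
{"api": "drive_tool", "payload": {
  "deltas": "0 0 0.02 0 0 0 0; 0 0 0.04 0 0 0 0; 0 0 0.04 0 0 0 0"
}}

```text
time: 23.05
tool_pos: [0.4601, 0.1843, 0.0961]
ee_rot: [3.14, -0.0, 1.425]
wrist_force: [-4.8, -1.9, 13.4]
width: 0.0004
finger_force: 6.7
```

Request:
{"api": "drive_tool", "payload": {
  "deltas": "0 0 0.02 0 0 0 0; 0 0 0.03 0 0 0 0; 0 0 0.03 0 0 0 0"
}}

```text
time: 23.35
tool_pos: [0.4602, 0.1844, 0.0958]
ee_rot: [3.139, -0.001, 1.425]
wrist_force: [-9.3, -2.8, 23.8]
width: 0.0001
finger_force: 12.1
```

The button bottomed out: the travel was about 6 mm, and the force rose steeply past 13 N. I'll release, clear away, and verify.

Request:
{"api": "drive_tool", "payload": {
  "deltas": "0 0 -0.1 0 0 0 0; 0 0 -0.4 0 0 0 0; 0 0 -0.8 0 0 0 0; 0 0 -1 0 0 0 0; 0 0 -1 0 0 0 0"
}}

```text
time: 23.85
tool_pos: [0.4618, 0.1848, 0.1937]
ee_rot: [3.135, -0.003, 1.425]
wrist_force: [0.3, -0.0, -0.4]
width: 0.0006
finger_force: 0.0
```

Request:
{"api": "drive_tool", "payload": {
  "deltas": "0.05 0.1 -0.3 0 0 0 0; 0.1 0.2 -0.5 0 0 0 0; 0.1 0.2 -0.5 0 0 0 0; 0.1 0.2 -0.5 0 0 0 0; 0.1 0.2 -0.5 0 0 0 0"
}}

```text
time: 24.35
tool_pos: [0.4798, 0.1908, 0.2377]
ee_rot: [-3.137, 0.002, 1.425]
wrist_force: [-0.2, 0.8, 0.5]
width: 0.0004
finger_force: 0.0
```

```bash
python3 - <<'E'
from fit import *
np.set_printoptions(precision=4,suppress=True,linewidth=200)
lp=np.load('lamp.npy'); u=np.array([np.cos(lp[2]),np.sin(lp[2])]);v=np.array([-u[1],u[0]])
s=cam('wrist');g=cv2.cvtColor(s['img'],cv2.COLOR_RGB2GRAY).astype(np.float32)
o=robot.get_obs();print(o['time'],o['tool_pos'],o['wrist_force'])
for y in(-.035,.035):
  for xs in(np.arange(.034,.062,.001),np.arange(-.114,-.098,.001)):
    q=proj(s,np.array([np.r_[lp[:2]+x*u+y*v,.012] for x in xs])).astype(np.float32)
    print(y,cv2.remap(g,q[:,:1],q[:,1:],1).ravel().astype(int))
save('w7',s['img'])
E
```

```text
24.4 [0.4799 0.1909 0.238 ] [ 0.2201 -0.0976  0.7739]
-0.035 [190 190 191 191 190 189 189 190 203 219 231 234 234 234 234 234 234 234 217 168  86  54  48  48  47  47  47  47]
-0.035 [ 48  47  48  49  49  69 105 140 167 179 180 180 179 179 180 180]
0.035 [196 197 197 197 197 196 197 201 209 223 230 232 231 231 231 232 232 228 215 164  96  55  47  48  49  51  50  49]
0.035 [ 49  48  48  48  50  59  95 134 171 177 179 181 182 182 181 181]
```

View pics/w7.png

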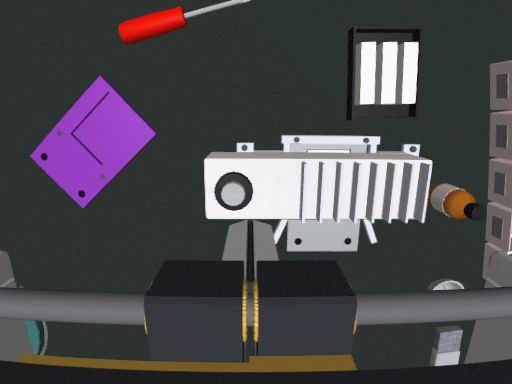

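The picture shows the carrier flush against the stop bar (front edge around row 147, rear edge at row 250), the button released at (234,191), and everything else in place.

```bash
python3 -c "
from bench import robot
print(robot.close_job())"
```

```text
the job is handed in; nothing more can be done
None
```

The carrier is home flat against the stop bar, the start button was then pressed fully down and released, and the job was handed in at about 24 s; the last picture shows no gap at the stop and nothing else moved.

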